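# Index the ratchet turntable until the coil meets the pointer

## Task

On the bench stands a ratchet indexing turntable that carries a copper coil, a finned heat sink and a glass dome. Swing its lever by the upright black handle back and forth, stop to stop, so that the turntable clicks round notch by notch until the copper coil stands at the fixed pointer, and stop there; it cannot be turned back. Move it by the lever only: do not touch the turntable or the pieces on it, and let go of the handle at the end.

Things in the scene. Friction and masses are not known exactly. Their poses are not given: they have to be found in the camera images.
- lever_grip (a point): Middle of the lever's upright round black handle, 88 mm above the bench, the height to grip. The handle is a vertical cylinder, 22 mm in diameter, from 32 to 117 mm above the bench, on the outer end of a flat steel lever, on the robot's side of the turntable. It travels on a level arc of 170 mm radius about the turntable's axis.
- lever (a joint): Lever angle about the turntable's axis, rad: 0 at the back stop, 0.873 at the forward stop, growing anticlockwise from above. Swings lightly (1 to 3 N at the handle), stays where left. Forward, its pawl catches a tooth and turns the turntable; backward, the turntable stays and the pawl clicks over the teeth: go fully back to catch the next one.
- turntable (a joint): Turntable angle, rad, growing anticlockwise from above: 0 with the coil exactly at the pointer, negative by as much as it has still to go; starts 1.0 to 2.65 short. A notch is 0.628 (10 teeth). A stroke to the forward stop always leaves it a whole number of notches from 0 (to 0.06); the first full stroke adds 0.24 to 0.87, later ones one notch. Stays when the lever stops; cannot go back.
- work_plate: Round aluminium plate, 156 mm wide, top 50 mm up, on a steel wheel with 10 saw teeth (196 mm wide). Origin: on the vertical axis at bench height; x axis towards the copper coil (38 mm wide, 42 tall, 50 mm from the axis). It also carries a finned heat sink and a glass dome. Pointer: dark steel tongue at the rim opposite the lever, tip 83 mm from the axis. Do not touch plate, wheel or pieces.

How it is judged:
At the end, for the whole second after the job is handed in: The copper coil stands at the pointer, within 0.2 rad (11 degrees) either way, and the turntable is at rest; the lever may be left anywhere (value of joint turntable between -0.2 and 0.2 rad and velocity of joint turntable between -0.1 and 0.1 rad/s); the robot touches nothing.
It fails at once if the robot touches the turntable or the pieces on it (contact force between any of the fingers, the arm and work_plate above 1 N).
It also fails if it takes over 58 s, if anything falls off the work surface, if the arm or the gripper's body presses on something with over 40 N, if the wrist force passes 120 N, or if a joint passes its speed limit or range.

## Robot

A 7-joint arm with a two-finger parallel gripper is mounted at the origin on the work surface. World frame = base frame: x ahead of the robot, y to its left, z up, the work surface at z = 0. Lengths are in m, angles in rad, forces in N, time in s.
With the tool pointing down it reaches from about 0.425 to 0.925 m from the base axis. Payload 6.8 kg.
Tool frame: the origin (TCP) lies midway between the tips of the shut fingers; the grasp point (between the pads) lies 19 mm behind it; x points along the fingers, y is the direction in which the jaws open and shut, and the axes are right-handed (so a half turn about x gives the same grasp; the last joint's range is limited). The gripper opens to 85 mm and grips with 20 to 120 N. Pads are 22 mm wide; open, the fingers measure 114 mm over their backs; the gripper's body (76 mm by 85 mm) begins 54 mm behind the grasp point. The pads swing forward as they close: fully open they stand 13 mm farther back than shut.
Start: joints at [1.056, 0.477, 0.022, 1.555, -0.011, 1.109, -0.083], TCP at [0.267, -0.62, 0.198] pointing down, gripper open.
Joint ranges: [-2.96, 2.96], [-0.34, 2.1], [-1.41, 1.46], [0.24, 2.44], [-1.37, 4.51], [0.17, 1.92], [-2.96, 2.96]. Speed limits (rad/s): [2.39, 2.39, 3.14, 3.14, 3.14, 3.14, 3.14].

## Interface

Orientations are given as a rotation vector (axis times angle).
In Python, from bench import r, viewer, nets gives the robot as it stands.
- The arm moves only by the shell command python3 -m pendant 'ROWS' [FORCE]. ROWS is JSON, one flat list of numbers, 5 for each row, row after row: the finger opening in mm, from 0 to 85.4, then the shift along the tool's x, y, z in mm, then the turn about the tool's x in rad. A call has 1 to 20 rows; each row shifts and turns the commanded pose from where the row before left it, along the tool's axes as they then stand; what a row does not reach is not made up. A row lasts 1/8 s, in which the tool goes at most 62.5 mm and 10.7 degrees, less where a joint would pass 70% of its speed; a pose out of reach is approached as far as the arm can. A call with a gripper value outside its range is refused whole. The fingers move at their own pace and stop on an object; FORCE is the grip in N (left out, the last holds). Time passes only in rows, so rows that do not move let the fingers close. It gives the time, the measured TCP pose, the force and the opening at its end, in the units of the state.
- r.get_obs(): the state, without advancing time (a new reading comes with each control period).
- viewer.grab_frame(name): name is "side" or "top"; returns (picture, depth): 480x640x3 uint8, red, green, blue; 480x640 float32, m along the optical axis (not along the pixel's ray), 0 where there is no reading.
- viewer.calibration(name): a dict with "mtx" (3x3 intrinsics, pixels), "world_to_cam" (4x4, takes a point from world to camera coordinates). Camera axes: x right, y up, looking along -z (the intrinsics and any distortion apply to the point x, -y, -z); pixel columns grow to the right and rows downward; lengths in m; the calibration is good to about 2 mm. A picture is of the moment at which its call begins. calibration takes no time and is no camera call.
- r.hand_in(): hands the job in, once; it reports no verdict.
Trained networks look in the newest picture that a camera, given by its name, has taken for a name from the list of things; names that differ only in an ending like _2 or _b are one class to them, and where a whole thing is asked for, a point or a joint stands for the part that bears it (a point fixed in the world has none). Each returns a list of dicts, best first, with "score" (0 to 1); they miss things now and then, are a little off and sometimes report something else, mostly with a low value. They report only what shows in the picture. A call takes as long as a camera call.
- nets.look_for(name, camera): "location" ([x, y, z] in m, in world coordinates, good to about 4 mm: the middle of the surface that is visible of it).
- nets.silhouettes(name, camera): "mask" (480x640 bool, what is visible of it).
The state is a dict: "clock": time; "joints": joint angles; "qvel": joint speeds; "tau": joint torques, N m; "tcp_pos": TCP position; "orientation": TCP orientation; "contact_force": force on the tool from outside, world axes, zero at the start; "moment": the same for the moment, N m; "grip_width": finger opening in m.
Only numpy, scipy, OpenCV 4.12 (cv2) and the standard library are available. Lean on these libraries where they do the work, as an engineer would, in place of code of your own. Each camera call takes 0.05 s, during which the arm holds its last target. There are 200 camera calls.

## Working session

There is one attempt and no reset: what is moved stays moved. The work goes in short steps, Python scripts to look and compute and a shell command to move; the robot and the scene stay as the last step left them, time stands still between calls to the robot, and variables do not carry over. Pictures are saved under pics/ and viewed, about 8 in all and at most 12, crops included, and the job is handed in when it is done.

```bash
mkdir -p pics
cat > h.py <<'E'
import numpy as np, cv2
from bench import r, viewer, nets
from scipy.spatial.transform import Rotation as R
def pix(name,uv,z):
    c=viewer.calibration(name);K=np.array(c["mtx"]);T=np.linalg.inv(np.array(c["world_to_cam"]))
    d=np.linalg.inv(K)@[uv[0],uv[1],1];d=T[:3,:3]@[d[0],-d[1],-d[2]];o=T[:3,3]
    return o+d*(z-o[2])/d[2]
def proj(name,p):
    c=viewer.calibration(name);q=np.array(c["world_to_cam"])@[*p,1];q=np.array(c["mtx"])@[q[0],-q[1],-q[2]];return q[:2]/q[2]
def snap(name,f):
    p,d=viewer.grab_frame(name);cv2.imwrite(f"pics/{f}.png",p[:,:,::-1]);return p,d
E
python3 - <<'E'
from h import *
a,_=snap("top","t0"); b,_=snap("side","s0")
for n in ["lever_grip","work_plate","lever","turntable"]:
  for c in ["top","side"]:
    print(n,c,[(np.round(k["location"],3).tolist(),round(k["score"],2)) for k in nets.look_for(n,c)[:3]])
o=r.get_obs();print(o["clock"],o["tcp_pos"],o["orientation"],R.from_rotvec(o["orientation"]).as_matrix().round(3))
print({c:viewer.calibration(c).keys() for c in ["top","side"]})
E
```

```text
lever_grip top []
lever_grip side [([0.538, 0.21, 0.038], 0.59)]
work_plate top [([0.646, 0.107, 0.054], 0.74)]
work_plate side [([0.64, 0.08, 0.049], 0.88)]
lever top []
lever side [([0.529, 0.206, 0.037], 0.94)]
turntable top [([0.648, 0.111, 0.054], 0.92)]
turntable side [([0.642, 0.082, 0.048], 0.96)]
0.5 [ 0.26708125 -0.61990252  0.19805544] [ 1.99769775  0.41202061 -1.99766681] [[ 0.     0.396 -0.918]
 [ 0.    -0.918 -0.396]
 [-1.    -0.    -0.   ]]
{'top': dict_keys(['mtx', 'world_to_cam']), 'side': dict_keys(['mtx', 'world_to_cam'])}
```

View pics/t0.png

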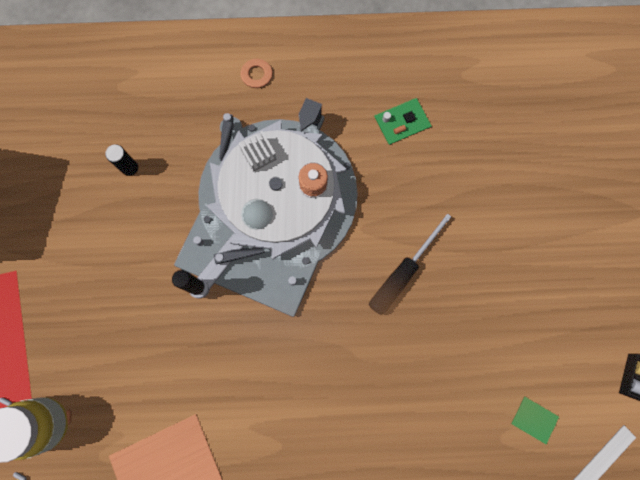

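View pics/s0.png

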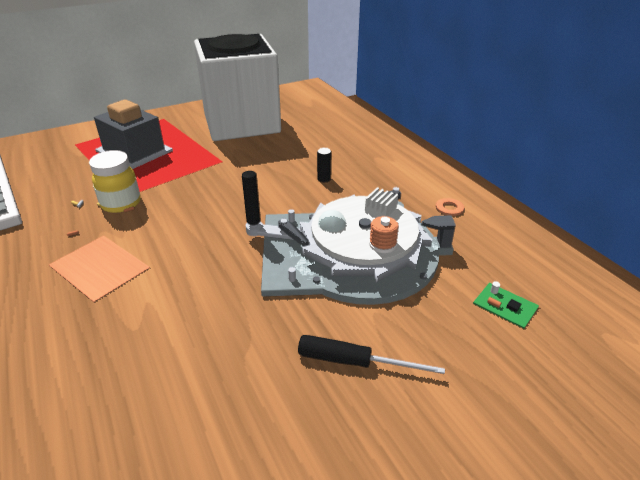

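Top view: handle top at about (182,280), plate hub at (276,184), coil top at (313,176), pointer near (308,120). In the side view the handle runs from (250,175) to (252,222). The lever appears to be near one of its stops.

Run:
```python
from h import *
import numpy as np
hub=pix("top",(276,184),.054);coil=pix("top",(313,173),.095);ptr=pix("top",(311,105),.05);ht=pix("top",(181,280),.117)
hs=pix("side",(250,174),.117)
# depth based centre of plate
print("hub",hub,"coil",coil,"ptr",ptr,"handle",ht,hs)
for n,p in dict(coil=coil,ptr=ptr,handle=ht,hs=hs).items():
    d=p-hub;print(n,np.hypot(*d[:2]),np.arctan2(d[1],d[0]))
p,d=viewer.grab_frame("top")
m=max(nets.silhouettes("turntable","top"),key=lambda k:k["score"])["mask"]
print(m.sum(),cv2.fitEllipse(np.argwhere(m)[:,::-1][cv2.convexHull(np.argwhere(m)[:,::-1].astype(np.int32),returnPoints=False)[:,0]].astype(np.float32)))
for z in [.117]:
  for u in (ht,hs): print(proj("top",u),proj("side",u))
cv2.imwrite("pics/t1.png",cv2.resize(p[60:330,150:390,::-1],None,fx=2.2,fy=2.2,interpolation=cv2.INTER_CUBIC))
```

```text
hub [0.65719486 0.10697195 0.054     ] coil [0.65631186 0.0575674  0.095     ] ptr [0.7712621 0.0565601 0.05     ] handle [0.52451232 0.21414736 0.117     ] [0.5283202  0.21097219 0.117     ]
coil 0.04941244285082822 -1.5886672286103383
ptr 0.12471041989854954 -0.41613818793736695
handle 0.1705614931534047 2.4621389768810094
hs 0.1656041238938858 2.462605537546009
12974 ((276.8631591796875, 189.04522705078125), (136.33518981933594, 142.01954650878906), 80.73844146728516)
[181. 280.] [246.66604919 173.64095378]
[183.8237219  276.61592085] [250. 174.]
```

View pics/t1.png

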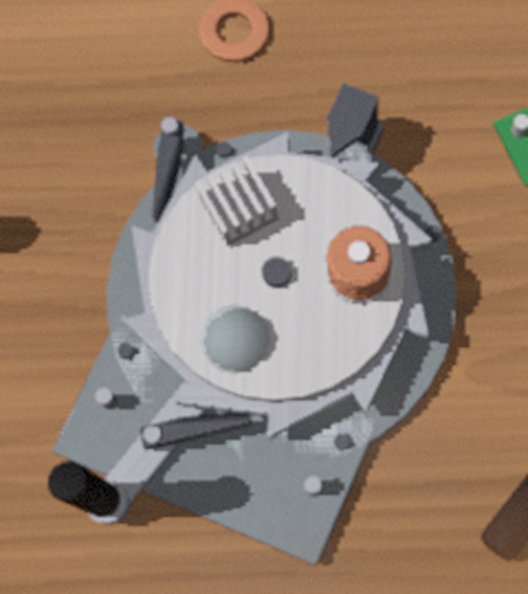

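```bash
python3 -m pendant '[85,0,-30.5,-35.3,0, 85,0,-30.5,-35.3,0, 85,0,-30.5,-35.3,0, 85,0,-30.5,-35.3,0, 85,0,-30.5,-35.3,0, 85,0,-30.5,-35.3,0, 85,0,-30.5,-35.3,0, 85,0,-30.5,-35.3,0, 85,0,-30.5,-35.3,0, 85,0,-30.5,-35.3,0, 85,0,-39.5,-23.8,0, 85,0,-39.5,-23.8,0, 85,0,-39.5,-23.8,0, 85,0,-39.5,-23.8,0, 85,0,-39.5,-23.8,0, 85,0,-39.5,-23.8,0, 85,0,-39.5,-23.8,0, 85,0,-39.5,-23.8,0, 85,0,-39.5,-23.8,0]' 30
python3 -m pendant '[85,0,0,0,-0.17,85,0,0,0,-0.17,85,0,0,0,-0.17,85,0,0,0,-0.17,85,0,0,0,-0.17,85,0,0,0,-0.17,85,0,0,0,-0.17,85,0,0,0,-0.17,85,0,0,0,-0.17,85,0,0,0,-0.17,85,0,0,0,-0.17,85,0,0,0,-0.17,85,0,0,0,0]'
python3 - <<'E'
from h import *
snap("side","s1")
o=r.get_obs();M=R.from_rotvec(o["orientation"]).as_matrix();print(o["clock"],M.round(3),o["joints"])
d=np.array([.526,.212,.069])-o["tcp_pos"];print("rows shift mm",(M.T@d*1000).round(1),"yaw",np.arctan2(M[1,1],M[0,1]))
print(proj("side",[.526,.212,.069]),[(k["location"],k["score"]) for k in nets.look_for("lever_grip","side")])
E
```

```text
clock: 2.98
tcp_pos: [0.5269, 0.2124, 0.1983]
orientation: [1.998, 0.411, -1.997]
contact_force: [1.1, 0.0, 0.2]
grip_width: 0.0845
clock: 4.6
tcp_pos: [0.5268, 0.2109, 0.1981]
orientation: [0.545, 1.501, -0.545]
contact_force: [0.5, -0.7, -0.4]
grip_width: 0.0851
4.65 [[-0.     0.643  0.766]
 [ 0.     0.766 -0.643]
 [-1.     0.    -0.   ]] [ 0.15609542  0.41894956 -0.83186146  1.77487574  0.34399488  1.10008571
  0.08048104]
rows shift mm [129.1   0.3  -1.3] yaw 0.872124170397223
[250.98574856 202.19461934] [([0.5315, 0.2066, 0.0355], 0.6)]
```

View pics/s1.png

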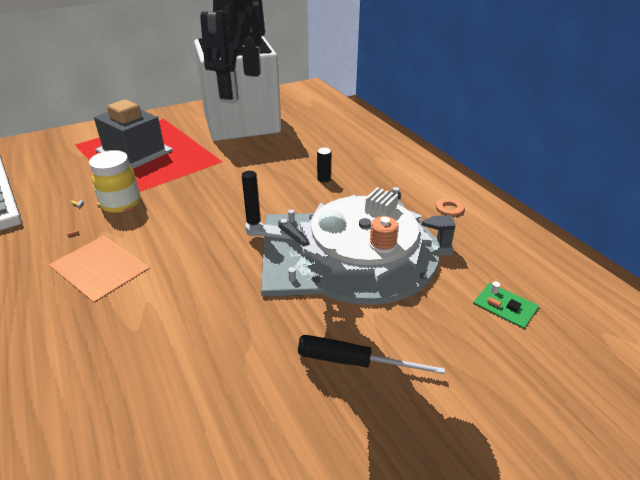

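The open fingertips show at (228,97) and (252,73), above the handle. I'll check that against the projection before descending.

Run:
```python
from h import *
o=r.get_obs();M=R.from_rotvec(o["orientation"]).as_matrix();p=o["tcp_pos"]
for h in (0,.013,.03):
  for s in (-.0425,0,.0425): print(h,s,proj("side",p+M@[-h,s,0]).round(),end=' ')
print()
for z in (.032,.117):print(proj("side",[.526,.212,z]),proj("top",[.526,.212,z]))
a,_=snap("top","t2");cv2.imwrite("pics/t2c.png",cv2.resize(a[60:330,100:340,::-1],None,fx=2,fy=2))
```

```text
0 -0.0425 [233. 135.] 0 0 [244. 121.] 0 0.0425 [254. 108.] 0.013 -0.0425 [232. 126.] 0.013 0 [243. 112.] 0.013 0.0425 [253.  99.] 0.03 -0.0425 [230. 113.] 0.03 0 [242.  99.] 0.03 0.0425 [252.  87.] 
[252.98403231 222.40670922] [199.32376915 287.33622007]
[248.20503556 174.068473  ] [182.89318846 278.64785187]
```

View pics/t2c.png

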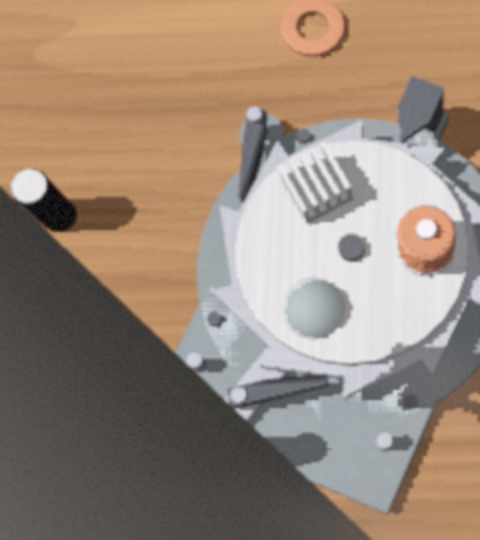

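The side view puts the fingertips about 29 px higher than predicted. The depth image should settle which is right.

Run:
```python
from h import *
a,d=snap("side","s2")
c=viewer.calibration("side");K=np.array(c["mtx"]);Ti=np.linalg.inv(np.array(c["world_to_cam"]))
v,u=np.mgrid[0:200,180:290];Z=d[0:200,180:290]
X=(u-K[0,2])/K[0,0]*Z;Y=(v-K[1,2])/K[1,1]*Z
P=np.stack([X,-Y,-Z,np.ones_like(Z)],-1)@Ti.T
print(K)
for n,(uu,vv) in dict(f1=(228,93),f2=(252,70),h=(250,180),htop=(249,175)).items():print(n,P[vv,uu-180,:3].round(3),Z[vv,uu-180])
m=(Z>0)&(P[...,2]>.13)&(np.hypot(P[...,0]-.526,P[...,1]-.212)<.08)
Q=P[m];print(m.sum(),"lowest",Q[Q[:,2].argsort()[:8],:3].round(3))
```

```text
[[496.59957811   0.         318.34357481]
 [  0.         496.59957811 231.27617759]
 [  0.           0.           1.        ]]
f1 [0.495 0.166 0.258] 0.5764055
f2 [0.557 0.244 0.251] 0.6592993
h [0.525 0.204 0.112] 0.7027077
htop [0.526 0.21  0.116] 0.70502245
4669 lowest [[0.557 0.243 0.243]
 [0.555 0.243 0.244]
 [0.56  0.24  0.244]
 [0.5   0.17  0.244]
 [0.559 0.24  0.244]
 [0.501 0.169 0.244]
 [0.49  0.177 0.244]
 [0.492 0.176 0.244]]
```

By depth the open tips sit at z≈0.244, while the TCP figure implies 0.211. I'll go down part way, which is safe under either reading, and measure again.

```bash
python3 -m pendant '[85,30,0,0,0,85,30,0,0,0,85,30,0,0,0,85,10,0,-1,0,85,0,0,0,0]'
cat >> h.py <<'E'
def cloud(name,d):
    c=viewer.calibration(name);K=np.array(c["mtx"]);Ti=np.linalg.inv(np.array(c["world_to_cam"]))
    v,u=np.mgrid[0:480,0:640]
    return (np.stack([(u-K[0,2])/K[0,0]*d,-(v-K[1,2])/K[1,1]*d,-d,np.ones_like(d)],-1)@Ti.T)[...,:3]
E
python3 - <<'E'
from h import *
a,d=snap("side","s3");P=cloud("side",d);o=r.get_obs();M=R.from_rotvec(o["orientation"]).as_matrix()
Q=P[(d>0)&(P[...,2]>.02)];L=(Q-o["tcp_pos"])@M
for s in (-1,1):
  k=(abs(L[:,1]*s-.05)<.02)&(abs(L[:,2])<.02)&(L[:,0]<.05)
  A=L[k];print(s,k.sum(),"lowest z",np.sort(Q[k][:,2])[:5].round(3),"inner y",np.abs(A[:,1]).min().round(3))
cv2.imwrite("pics/s3c.png",cv2.resize(a[0:300,150:450,::-1],None,fx=2,fy=2))
print(o["tcp_pos"],o["contact_force"])
E
```

```text
clock: 5.42
tcp_pos: [0.5257, 0.2119, 0.0981]
orientation: [0.544, 1.502, -0.544]
contact_force: [0.0, -0.4, 0.3]
grip_width: 0.0851
-1 4335 lowest z [0.143 0.144 0.144 0.144 0.144] inner y 0.03
1 673 lowest z [0.143 0.144 0.144 0.144 0.144] inner y 0.031
[0.52626433 0.21223078 0.09885375] [ 0.27461186  0.52960688 -0.0605757 ]
```

View pics/s3c.png

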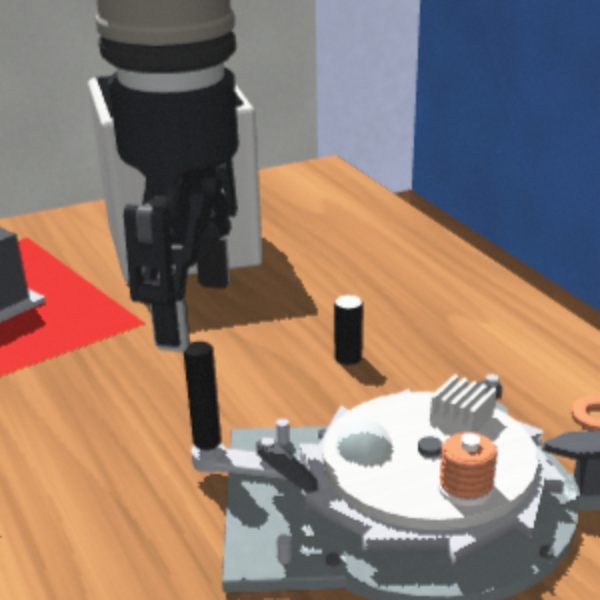

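The near tip is at crop (170,345) and the far tip at (212,285), one on each side of the handle top at (200,348). The tips again sit about 33 mm above the stated TCP figure. Going down 50 mm leaves room under either reading.

```bash
python3 -m pendant '[85,25,0,0,0,85,25,0,0,0,85,0,0,0,0]'
python3 - <<'E'
from h import *
a,d=snap("side","s4");P=cloud("side",d);o=r.get_obs();M=R.from_rotvec(o["orientation"]).as_matrix()
Q=P[(d>0)&(P[...,2]>.05)];L=(Q-o["tcp_pos"])@M
for s in (-1,1):
  k=(abs(L[:,1]*s-.05)<.02)&(abs(L[:,2])<.02)&(L[:,0]<.05)
  A=L[k];B=A[A[:,0]>A[:,0].max()-.01];print(s,k.sum(),"low z",np.sort(Q[k][:,2])[:3].round(3),"tip y",B[:,1].min(),B[:,1].max(),"z",B[:,2].min(),B[:,2].max())
cv2.imwrite("pics/s4c.png",cv2.resize(a[50:300,150:450,::-1],None,fx=2,fy=2))
print(o["tcp_pos"],o["contact_force"])
E
```

```text
clock: 5.85
tcp_pos: [0.5256, 0.2115, 0.0479]
orientation: [0.543, 1.502, -0.545]
contact_force: [-0.1, -0.1, 0.6]
grip_width: 0.085
-1 5319 low z [0.093 0.094 0.094] tip y -0.05649617607079171 -0.04536890276590656 z -0.010260733565502776 0.012593122565387515
1 532 low z [0.092 0.092 0.093] tip y 0.03884735079881268 0.04481092810728106 z -0.009788353683526345 0.01214952422051201
[0.52630551 0.21199605 0.04897516] [0.44529081 0.59904782 0.607604  ]
```

View pics/s4c.png

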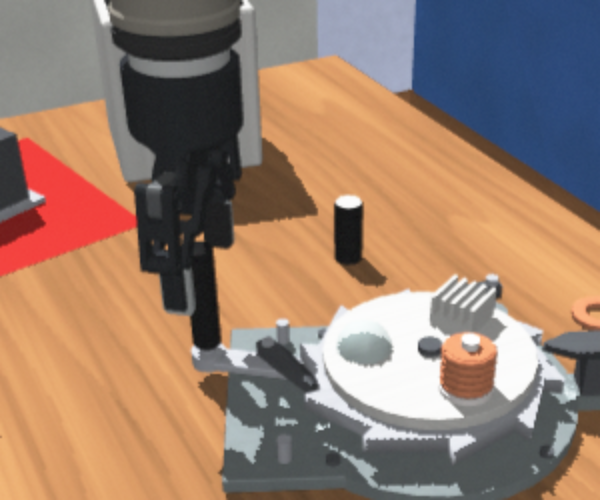

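The fingers straddle the handle, with tips at ±42 mm and centred. Now I go down a little more and close.

```bash
python3 -m pendant '[85,7,0,0,0,18,0,0,0,0,18,0,0,0,0,18,0,0,0,0,18,0,0,0,0,18,0,0,0,0]' 30
python3 - <<'E'
from h import *
o=r.get_obs();M=R.from_rotvec(o["orientation"]).as_matrix();p=o["tcp_pos"]
hub=np.array([.6572,.107]);d=p[:2]-hub;th=np.arctan2(d[1],d[0]);print(p,np.hypot(*d),th,"yaw",np.arctan2(M[1,1],M[0,1]),o["grip_width"],o["contact_force"])
for t in (2.289,3.162,3.335): 
  a=th
  print(t)
E
```

```text
clock: 6.65
tcp_pos: [0.5263, 0.212, 0.0415]
orientation: [0.544, 1.501, -0.543]
contact_force: [0.3, 0.1, 3.8]
grip_width: 0.0209
[0.52625242 0.21202524 0.04151573] 0.16786175636020373 2.4656088474740816 yaw 0.876016890405756 0.020924482849604603 [0.25274612 0.0599244  3.81923601]
2.289
3.162
3.335
```

```bash
python3 -m pendant '[18,0,8.5,0.2,0.05,18,0,8.5,0.2,0.05,18,0,4,0.1,0.025,18,0,0,0,0]'
python3 -m pendant '[18,0,4,0.1,0.024,18,0,0,0,0]'
python3 -m pendant '[18,0,4,0.1,0.024,18,0,0,0,0]'
```

```text
clock: 7.15
tcp_pos: [0.5405, 0.228, 0.0415]
orientation: [0.641, 1.474, -0.639]
contact_force: [-0.8, 2.1, 5.0]
grip_width: 0.0214
clock: 7.4
tcp_pos: [0.5432, 0.2306, 0.0415]
orientation: [0.659, 1.469, -0.657]
contact_force: [-1.9, 1.6, 5.9]
grip_width: 0.0215
clock: 7.65
tcp_pos: [0.5462, 0.2333, 0.0415]
orientation: [0.678, 1.463, -0.675]
contact_force: [-1.4, 2.3, 5.3]
grip_width: 0.0209
```

```bash
python3 -m pendant '[18,0,4,0.1,0.024,18,0,0,0,0]'
python3 -m pendant '[18,0,4,0.1,0.024,18,0,0,0,0]'
python3 - <<'E'
from h import *
a,_=snap("top","t3");b,_=snap("side","s5")
cv2.imwrite("pics/c5.png",np.hstack([cv2.resize(a[60:330,120:390,::-1],(400,400)),cv2.resize(b[100:310,190:460,::-1],(400,400))]))
E
```

```text
clock: 7.9
tcp_pos: [0.5492, 0.236, 0.0415]
orientation: [0.696, 1.457, -0.694]
contact_force: [-1.4, 2.7, 5.5]
grip_width: 0.0215
clock: 8.15
tcp_pos: [0.5506, 0.2371, 0.0414]
orientation: [0.711, 1.452, -0.715]
contact_force: [-8.5, -1.4, 11.5]
grip_width: 0.0213
```

View pics/c5.png

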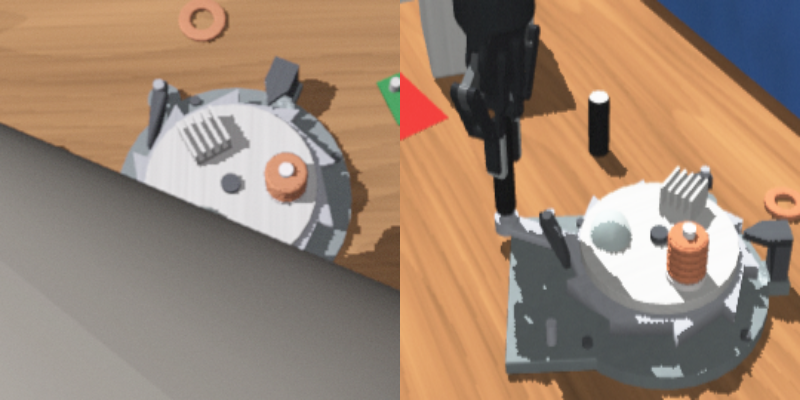

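The back stop is reached: force jumps at θ≈2.257. Now the forward stroke, slowing near the end.

```bash
python3 -m pendant '[18,0,-11.9,0.4,-0.07,18,0,-11.9,0.4,-0.07,18,0,-11.9,0.4,-0.07,18,0,-11.9,0.4,-0.07,18,0,-11.9,0.4,-0.07,18,0,-11.9,0.4,-0.07]'
python3 -m pendant '[18,0,-11.9,0.4,-0.07,18,0,-11.9,0.4,-0.07,18,0,-11.9,0.4,-0.07,18,0,-11.9,0.4,-0.07,18,0,-11.9,0.4,-0.07,18,0,-8.5,0.2,-0.05,18,0,0,0,0]'
python3 -m pendant '[18,0,-4,0.1,-0.024,18,0,0,0,0]'
python3 - <<'E'
from h import *
o=r.get_obs();M=R.from_rotvec(o["orientation"]).as_matrix();p=o["tcp_pos"]
d=p[:2]-np.array([.6572,.107]);print(p,np.hypot(*d),np.arctan2(d[1],d[0])%6.283,"yaw",np.arctan2(M[1,1],M[0,1]),"ft tool",M.T@o["contact_force"])
E
```

```text
clock: 9.0
tcp_pos: [0.5078, 0.1828, 0.0415]
orientation: [0.387, 1.534, -0.385]
contact_force: [3.8, 0.2, 2.3]
grip_width: 0.0211
clock: 9.88
tcp_pos: [0.4906, 0.1173, 0.0415]
orientation: [0.076, 1.564, -0.074]
contact_force: [10.3, 1.2, -3.5]
grip_width: 0.0214
clock: 10.12
tcp_pos: [0.4905, 0.1138, 0.0415]
orientation: [0.057, 1.564, -0.055]
contact_force: [10.6, 0.4, -4.0]
grip_width: 0.0213
[0.49045463 0.11378333 0.04154818] 0.16688328468856659 3.100934312905145 yaw 1.4990239635378328 ft tool [ 4.03997076  1.19554781 10.54646633]
```

```bash
python3 -m pendant '[18,0,-4,1.5,-0.024,18,0,0,0,0]'
python3 -m pendant '[18,0,-4,0.1,-0.024,18,0,0,0,0]'
python3 -m pendant '[18,0,-2,0.1,-0.012,18,0,0,0,0]'
python3 - <<'E'
from h import *
a,_=snap("top","t4");b,_=snap("side","s6")
cv2.imwrite("pics/c6.png",np.hstack([cv2.resize(a[60:330,120:390,::-1],(400,400)),cv2.resize(b[100:310,190:460,::-1],(400,400))]))
E
```

```text
clock: 10.38
tcp_pos: [0.4903, 0.11, 0.0415]
orientation: [0.038, 1.566, -0.036]
contact_force: [6.7, 0.0, 0.2]
grip_width: 0.0212
clock: 10.62
tcp_pos: [0.4903, 0.1086, 0.0416]
orientation: [0.022, 1.566, -0.014]
contact_force: [7.7, 8.0, -6.1]
grip_width: 0.021
clock: 10.88
tcp_pos: [0.4905, 0.1087, 0.0416]
orientation: [0.014, 1.565, -0.001]
contact_force: [8.9, 13.6, -10.4]
grip_width: 0.0208
```

View pics/c6.png

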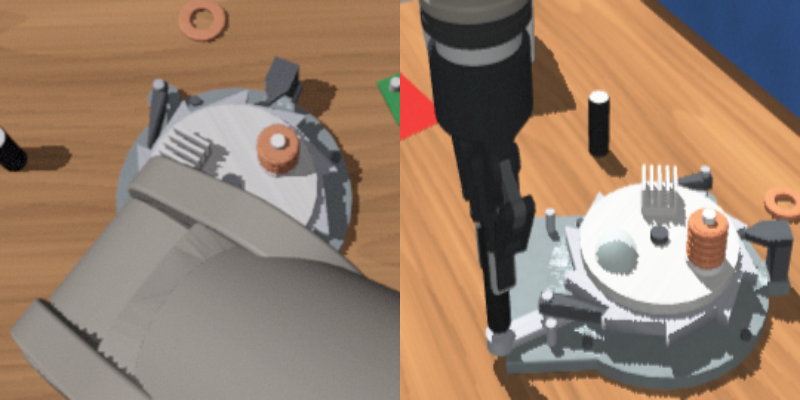

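Forward stop reached. The coil's top knob is now at top-view pixel (307.7,156), so I can work out the angle.

Run:
```python
from h import *
hub=pix("top",(276,184),.054)
for n,uv in dict(start=(313,174.5),now=(307.7,156)).items():
  d=pix("top",uv,.094)-hub;print(n,np.hypot(*d[:2]),np.arctan2(d[1],d[0]))
# pointer tip
for uv,z in (((303,127),.05),((308,125),.05),((311,105),.05)):
  d=pix("top",uv,z)-hub;print(uv,np.hypot(*d[:2]),np.arctan2(d[1],d[0]))
```

```text
start 0.04940460514120716 -1.6215248672426599
now 0.0488911386724969 -1.0977092756392033
(303, 127) 0.09032190099364736 -0.43824305078141607
(308, 125) 0.09585130945508719 -0.49194003333820896
(311, 105) 0.12471041989854954 -0.41613818793736695
```

Coil at −1.098, pointer at −0.448 (the middle of the lever stops agrees), so the turntable is at about −0.65: one notch left. Next, fully back.

```bash
python3 -m pendant '[18,0,8.5,1.5,0.05,18,0,11.9,0.4,0.07,18,0,11.9,0.4,0.07,18,0,11.9,0.4,0.07,18,0,11.9,0.4,0.07,18,0,11.9,0.4,0.07,18,0,0,0,0]'
python3 -m pendant '[18,0,11.9,0.4,0.07,18,0,11.9,0.4,0.07,18,0,11.9,0.4,0.07,18,0,11.9,0.4,0.07,18,0,11.9,0.4,0.07,18,0,8.5,0.2,0.05,18,0,0,0,0]'
python3 -m pendant '[18,0,8.5,0.2,0.05,18,0,0,0,0]'
python3 -m pendant '[18,0,4,0.1,0.024,18,0,0,0,0]'
```

```text
clock: 11.85
tcp_pos: [0.5029, 0.1718, 0.0414]
orientation: [0.321, 1.547, -0.32]
contact_force: [-2.5, 3.2, 8.4]
grip_width: 0.0213
clock: 12.72
tcp_pos: [0.5408, 0.2282, 0.0415]
orientation: [0.634, 1.479, -0.63]
contact_force: [-5.0, 4.9, 7.0]
grip_width: 0.021
clock: 12.98
tcp_pos: [0.547, 0.234, 0.0415]
orientation: [0.672, 1.467, -0.669]
contact_force: [-5.0, 5.6, 6.6]
grip_width: 0.0213
clock: 13.22
tcp_pos: [0.5499, 0.2364, 0.0415]
orientation: [0.691, 1.461, -0.687]
contact_force: [-5.7, 6.7, 6.1]
grip_width: 0.0211
```

```bash
python3 -m pendant '[18,0,4,-1.3,0.02,18,0,0,0,0]'
python3 -m pendant '[18,0,3,0,0,18,0,0,0,0]'
```

```text
clock: 13.48
tcp_pos: [0.5507, 0.2369, 0.0414]
orientation: [0.702, 1.456, -0.708]
contact_force: [-11.0, -1.3, 14.4]
grip_width: 0.0216
clock: 13.72
tcp_pos: [0.5506, 0.2367, 0.0412]
orientation: [0.697, 1.458, -0.713]
contact_force: [-18.2, -7.4, 23.7]
grip_width: 0.0212
```

Firmly on the back stop. Second forward stroke.

```bash
python3 -m pendant '[18,0,-14,0.4,-0.065,18,0,-11.9,0.4,-0.07,18,0,-11.9,0.4,-0.07,18,0,-11.9,0.4,-0.07,18,0,-11.9,0.4,-0.07,18,0,-11.9,0.4,-0.07]'
python3 -m pendant '[18,0,-11.9,0.6,-0.07,18,0,-11.9,0.6,-0.07,18,0,-11.9,0.6,-0.07,18,0,-11.9,0.6,-0.07,18,0,-11.9,0.6,-0.07,18,0,-8.5,0.4,-0.05,18,0,0,0,0]'
python3 -m pendant '[18,0,-6,0.1,-0.036,18,0,-4,0.1,-0.024,18,0,0,0,0]'
python3 -m pendant '[18,0,-4,0.1,-0.02,18,0,0,0,0]'
python3 -m pendant '[18,0,-3,0.1,0,18,0,0,0,0]'
```

```text
clock: 14.48
tcp_pos: [0.5083, 0.1833, 0.0413]
orientation: [0.382, 1.536, -0.382]
contact_force: [0.6, 0.9, 6.0]
grip_width: 0.0211
clock: 15.35
tcp_pos: [0.4906, 0.1173, 0.0413]
orientation: [0.07, 1.569, -0.071]
contact_force: [-0.2, -0.5, 6.1]
grip_width: 0.0209
clock: 15.72
tcp_pos: [0.4904, 0.1084, 0.0413]
orientation: [0.024, 1.569, -0.024]
contact_force: [3.3, -0.4, 5.5]
grip_width: 0.0213
clock: 15.98
tcp_pos: [0.4906, 0.1086, 0.0414]
orientation: [0.012, 1.568, -0.002]
contact_force: [4.8, 11.3, -3.6]
grip_width: 0.0214
clock: 16.23
tcp_pos: [0.4907, 0.1087, 0.0414]
orientation: [0.014, 1.567, 0.003]
contact_force: [6.3, 19.2, -12.1]
grip_width: 0.0211
```

```bash
python3 -m pendant '[18,0,6,0,0.03,18,0,0,0,0]'
python3 - <<'E'
from h import *
a,_=snap("top","t5");b,_=snap("side","s7")
cv2.imwrite("pics/c7.png",np.hstack([cv2.resize(a[60:330,120:390,::-1],(400,400)),cv2.resize(b[100:310,190:460,::-1],(400,400))]))
E
```

```text
clock: 16.48
tcp_pos: [0.4906, 0.1094, 0.0413]
orientation: [0.031, 1.569, -0.029]
contact_force: [4.3, 3.1, 1.8]
grip_width: 0.0211
```

View pics/c7.png

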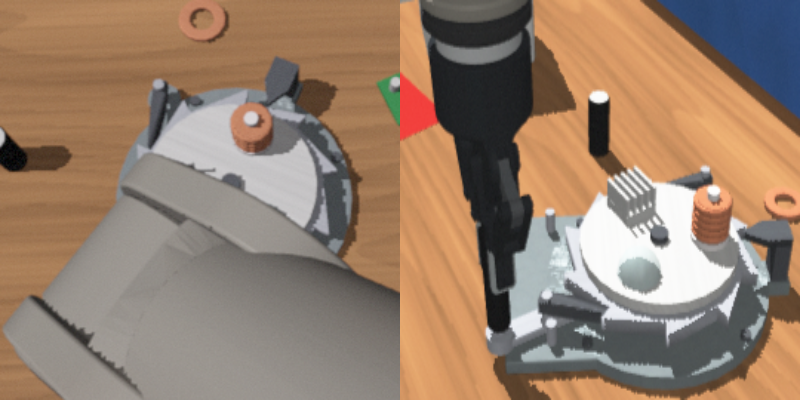

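The coil is at crop (251,119), next to the pointer. I'll release, rise straight up, then check the angle.

```bash
python3 -m pendant '[70,0,0,0,0,70,0,0,0,0,70,0,0,0,0,70,0,0,0,0,70,0,0,0,0,70,-15,0,0,0,70,-30,0,0,0,70,-40,0,0,0,70,-40,0,0,0,70,-40,0,0,0,70,0,0,0,0]'
python3 -m pendant '[70,0,0,-40,0,70,0,0,-20,0,70,0,0,0,0,70,0,0,0,0]'
python3 - <<'E'
from h import *
hub=pix("top",(276,184),.054)
d=pix("top",(289.4,140.3),.094)-hub;print("before release",np.hypot(*d[:2]),np.arctan2(d[1],d[0])+.448)
a,_=snap("top","t6");b,_=snap("side","s8")
cv2.imwrite("pics/c8.png",np.hstack([cv2.resize(a[60:330,120:390,::-1],(400,400)),cv2.resize(b[100:310,190:460,::-1],(400,400))]))
o=r.get_obs();print(o["contact_force"],o["grip_width"],abs(o["qvel"]).max())
E
```

```text
clock: 17.95
tcp_pos: [0.4916, 0.1092, 0.2099]
orientation: [0.033, 1.564, -0.031]
contact_force: [-1.0, -0.2, 0.3]
grip_width: 0.07
clock: 18.45
tcp_pos: [0.4303, 0.1103, 0.2062]
orientation: [0.032, 1.57, -0.032]
contact_force: [-0.1, 0.3, 0.3]
grip_width: 0.0701
before release 0.048973833711464014 0.00530658807815787
[ 0.11301351 -0.20329563  0.85513978] 0.07013147508957895 0.002392291120434951
```

View pics/c8.png

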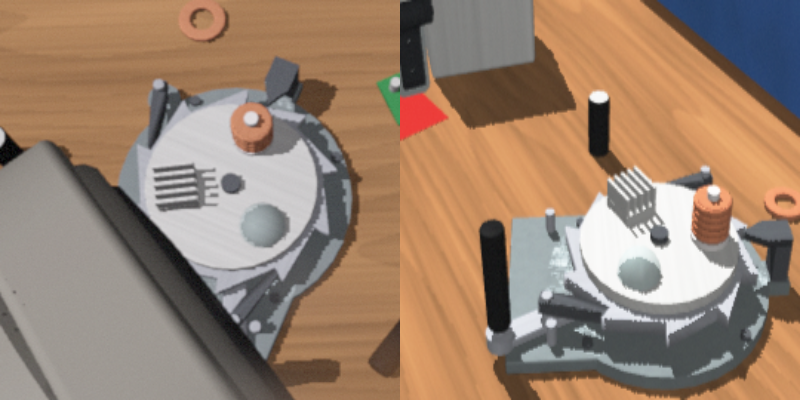

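The coil still sits at crop (251,119), in line with the pointer at about 0.005 rad. The handle is free and the gripper is clear, so I'm handing in.

```bash
python3 -c "
from bench import r
print(r.hand_in())"
```

```text
the job is handed in; nothing more can be done
None
```

The copper coil now stands at the pointer, and I handed the job in at about 18.5 s of the 58 s allowed. I gripped the handle, swung the lever to the back stop and made two full strokes to the forward stop. Then I let go and backed away.

**Last checks:**
- **Turntable angle:** it measured about −0.65 rad after the first stroke and about 0.005 rad after the second, against a tolerance of 0.2. After release the coil was at the same place in the picture.
- **Gripper:** it is clear of the handle, with contact force under 1 N and the arm at rest.
- **Stops:** both showed as a clear jump in force, up to about 31 N in the readings I took.
- **Plate and pieces:** I saw no contact with them.

**One disagreement:** the camera depth showed the open fingertips about 33 mm higher than the reported TCP height implies. I set the grip height mainly from the camera, with the TCP at 41 mm instead of the nominal 69 mm. The grip held at 21 mm opening throughout, and I never found the cause of the offset.

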